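# Load a ball-knob feeder and hold its spring gate open at the mark

### The job

Tip all four wooden ball knobs from the steel scoop into the orange funnel while the spring gate below it is shut, then stand the empty scoop upright on the bench again and let go of it. Then pull the gate out by its black grip until the grip is level with the red clip on the rail and keep it held there, so that all four knobs run down into the tray of the feeder; the program finishes while still holding the gate at the clip. Leave the glue bottle, the small plane and the wood offcut where they are.

Things in the scene. Friction and masses are not known exactly. Their poses are not given: they have to be found in the camera images.
- jig: Ball-knob feeder fixed to the bench, base 400 x 100 mm. Origin at bench height under the axis of the funnel and tube; z up; the gate pulls out to its -x, the tray lies to +x. Upright tube, 50 mm bore, 84 to 134 mm high, its lower end closed by the gate, its top widening into the orange funnel. Two gate rails at y = +-31 mm, x = -34 to -239 mm, tops 84 mm high.
- tray (a point): Centre of the floor of the feeder's tray, 12 mm above the bench: inside 56 mm wide, walls 44 mm high, x = 67 to 162 mm of the feeder. Knobs that pass the gate roll down a chute into it. Axes as the feeder.
- funnel (a point): Centre of the funnel's open mouth, at rim height 175 mm above the bench; rim 132 mm across outside. Axes as the feeder.
- gate: Gate plate with an upright black grip: 16 mm along the feeder's x, 26 mm along y, 63 mm high. Origin: centre of the grip's foot, 82 mm above the bench, on the feeder's x axis, axes as the feeder. Shut: x = -155 mm of the feeder. Pulls to -x, at most 78 mm; a spring pulls back, 3 N when shut, 10 N at 57 mm, and shuts it if let go. All knobs drop once it is at the mark.
- mark: Red clip on the feeder's +y rail, the mark: 6 mm along the feeder's x and 36 mm outwards, top 89 mm above the bench; origin in its middle, axes as the feeder. It stands 50 to 64 mm out (-x) from the shut grip's centre. The gate is at the mark when its origin and the clip's have the same x along the feeder (a white pointer on the gate, in line with the grip's centre, then points at it).
- scoop: Loose steel scoop, about 0.16 kg. Origin: centre of its underside; x towards the pouring lip, z up. Floor 92 x 62 mm, 3 mm thick, walls and a middle divider (two lanes) 33 mm high, the front slopes up at 24 degrees to the lip; tipped lip down by 60 degrees it empties. Upright wooden grip behind the rear wall: 32 mm along x, 16 mm along y, 14 to 90 mm high.
- scoop_lip (a point): Middle of the scoop's pouring lip: x = 80 mm, 18 mm high in the scoop's frame.
- scoop_grip (a point): Middle of the upper part of the scoop's wooden grip: x = -63 mm, y = 0, 70 mm high in the scoop's frame.
- ball0_center (a point): Centre of dark wooden ball knob 0: diameter 20 mm, 10 g; it starts in the scoop.
- ball1_center (a point): Centre of wooden ball knob 1, the same.
- ball2_center (a point): Centre of wooden ball knob 2, the same.
- ball3_center (a point): Centre of wooden ball knob 3, the same.
- glue: Bystander: yellow glue bottle, 56 mm across, 150 mm high, loose; origin at the centre of its underside.
- plane: Bystander: small dark wooden plane, 120 x 42 x 36 mm with a steel blade up to 80 mm high, loose; origin at the centre of its underside, length along x.
- offcut: Bystander: pale wood offcut 100 x 60 x 40 mm, loose; origin at the centre of its underside.
Mind the look-alikes: they are no part of the job. Of the things like the scoop, leave any that is blue or yellow; of the rest the larger one is meant.

How it is judged:
By the outcome, as a careful person would: the job done as asked, in the order asked, and still so for the second after the job is handed in, while the arm keeps its last pose, push and grip.
It also fails if it takes over 72 s, if anything falls off the work surface, if the arm or the gripper's body presses on something with over 40 N, if the wrist force passes 120 N, or if a joint passes its speed limit or range.

### The arm

A 7-joint arm with a two-finger parallel gripper is mounted at the origin on the work surface. World frame = base frame: x ahead of the robot, y to its left, z up, the work surface at z = 0. Lengths are in m, angles in rad, forces in N, time in s.
With the tool pointing down it reaches from about 0.4 to 0.85 m from the base axis. Payload 10.4 kg.
Tool frame: the origin (TCP) lies midway between the tips of the shut fingers; the grasp point (between the pads) lies 19 mm behind it (manip.pinch_z is the distance from the TCP to the grasp point, in m); y points along the fingers, x is the direction in which the jaws open and shut, and the axes are right-handed (so a half turn about y gives the same grasp; the last joint's range is limited). The gripper opens to 85 mm and grips with 20 to 120 N. Pads are 22 mm wide; open, the fingers measure 114 mm over their backs; the gripper's body (76 mm by 85 mm) begins 54 mm behind the grasp point. The pads swing forward as they close: fully open they stand 13 mm farther back than shut.
Start: joints at [1.235, 0.332, -0.065, 1.46, 0.022, 1.35, -0.088], TCP at [0.192, -0.595, 0.231] pointing down, gripper open.
Joint ranges: [-2.6, 2.6], [-0.5, 2.12], [-1.47, 1.34], [0.16, 2.42], [-1.27, 4.41], [0.06, 2.06], [-2.6, 2.6]. Speed limits (rad/s): [2.22, 2.22, 2.79, 2.79, 3.14, 3.14, 3.14].

### API

Orientations are given as a unit quaternion [x, y, z, w].
In Python, from workcell import manip gives the robot as it stands.
- The arm moves only by the shell command python3 -m pendant 'ROWS' [OPENING] [FORCE]. ROWS is a JSON object of lists of equal length, an entry for each row: "offset": the shift along the tool's x, y, z scaled (see below), a list of three; "turn": the turn, a rotation vector about the tool's x, y, z scaled (see below), a list of three. A call has 1 to 12 rows; each row is the pose to reach, as a shift and turn from the pose measured when the call began, along the tool's axes at that moment; what a row does not reach only later rows make up. The controller multiplies each number of a shift by 200 mm and each number of a turn by 45 degrees. A row lasts 1/8 s, in which the tool goes at most 62.5 mm and 10.7 degrees, less where a joint would pass 70% of its speed; a pose out of reach is approached as far as the arm can. A call with a number of a shift or a turn outside -1 to 1 is refused whole. A call with a gripper value outside its range is refused whole. OPENING is the opening in per cent of the stroke, from 0 (shut) to 100 (fully open), set as the call begins (- or left out, the last holds). The fingers move at their own pace and stop on an object; FORCE is the grip in N (left out, the last holds). Time passes only in rows, so rows that repeat a pose let the fingers close. It gives the time, the measured TCP pose, the force and the opening at its end, in the units of the state.
- manip.get_obs(): the state, without advancing time (a new reading comes with each control period).
- manip.camera(name): name is "side" or "top" or "wrist"; returns (picture, depth): 384x512x3 uint8, red, green, blue; 384x512 float32, m along the optical axis (not along the pixel's ray), 0 where there is no reading.
- manip.camera_model(name): a dict with "intrinsics" (3x3 intrinsics, pixels), "R" (3x3) and "t" (3): a world point X has camera coordinates R X + t; the wrist camera has in their place "tool_from_camera" (4x4, takes a point from camera to tool coordinates, whose origin is the TCP and whose axes are the tool frame's). Camera axes: x right, y down, z forward; pixel columns grow to the right and rows downward; lengths in m; the calibration is good to about 2 mm. A picture is of the moment at which its call begins: read the wrist's pose just before it. camera_model takes no time and is no camera call.
- manip.hand_in(): hands the job in, once; it reports no verdict.
The state is a dict: "clock": time; "joint_pos": joint angles; "joint_velocities": joint speeds; "tau": joint torques, N m; "position": TCP position; "ee_rot": TCP orientation; "ft_force": force on the tool from outside, world axes, zero at the start; "torque": the same for the moment, N m; "grip_width": opening from 0.0 (shut) to 1.0 (fully open).
Only numpy, scipy, OpenCV 4.12 (cv2) and the standard library are available. Lean on these libraries where they do the work, as an engineer would, in place of code of your own. Each camera call takes 0.05 s, during which the arm holds its last target. There are 200 camera calls.

## Working session

There is one attempt and no reset: what is moved stays moved. The work goes in short steps, Python scripts to look and compute and a shell command to move; the robot and the scene stay as the last step left them, time stands still between calls to the robot, and variables do not carry over. Pictures are saved under pics/ and viewed, about 8 in all and at most 12, crops included, and the job is handed in when it is done.

```bash
ls; mkdir -p pics
python3 - <<'E'
from workcell import manip
import cv2,numpy as np
print(manip.get_obs(), manip.pinch_z)
ims=[]
for n in("top","side"):
    p,d=manip.camera(n); m=manip.camera_model(n)
    np.savez(f"pics/{n}0.npz",p=p,d=d,K=m["intrinsics"],R=m["R"],t=m["t"]); print(n,m)
    cv2.imwrite(f"pics/{n}0.png",cv2.resize(p[:,:,::-1],(800,600),interpolation=cv2.INTER_CUBIC))
print(manip.camera_model("wrist"))
E
```

```text
pics
{'clock': 0.0, 'joint_pos': array([ 1.23540425,  0.3328704 , -0.06467616,  1.46096203,  0.02159356,
        1.34988853, -0.0885079 ]), 'joint_velocities': array([-0.00084836,  0.00028961,  0.00049994, -0.00216355,  0.00055786,
        0.00015822,  0.00146273]), 'tau': array([-3.97011490e-04, -6.25456452e+01,  4.93492861e-02, -3.91604304e+01,
        1.63178961e-02,  9.92855639e-03,  2.74100051e-05]), 'position': array([ 0.19218853, -0.59431675,  0.2305069 ]), 'ee_rot': array([-0.57149663,  0.4164443 , -0.41559724,  0.57205304]), 'ft_force': array([-0.2847738 , -0.25575402,  0.36285408]), 'torque': array([-0.00996349,  0.02120599,  0.04312847]), 'grip_width': 0.9999763494307333} 0.0187
top {'intrinsics': array([[386.71498586,   0.        , 252.66819738],
       [  0.        , 386.71498586, 194.91451336],
       [  0.        ,   0.        ,   1.        ]]), 'R': array([[-0.02475434, -0.99959064,  0.01434455],
       [-0.99689301,  0.02360915, -0.07514605],
       [ 0.07477662, -0.01616018, -0.99706936]]), 't': array([-0.05992767,  0.56843277,  1.1614267 ])}
side {'intrinsics': arr
[... 184 characters left out ...]
08662,  0.00506957],
       [-0.25710513,  0.67127242, -0.69519083],
       [ 0.24205952, -0.6517079 , -0.71880735]]), 't': array([0.48313565, 0.26672863, 0.94382056])}
{'intrinsics': array([[268.66057597,   0.        , 258.22222608],
       [  0.        , 268.66057597, 186.58731896],
       [  0.        ,   0.        ,   1.        ]]), 'tool_from_camera': array([[ 9.99999976e-01, -1.91746991e-04,  1.06377176e-04,
         1.35716816e-03],
       [-1.61670594e-04, -3.16974170e-01,  9.48434157e-01,
        -1.41951863e-01],
       [-1.48140579e-04, -9.48434151e-01, -3.16974193e-01,
         8.31905404e-02],
       [ 0.00000000e+00,  0.00000000e+00,  0.00000000e+00,
         1.00000000e+00]])}
```

View pics/top0.png

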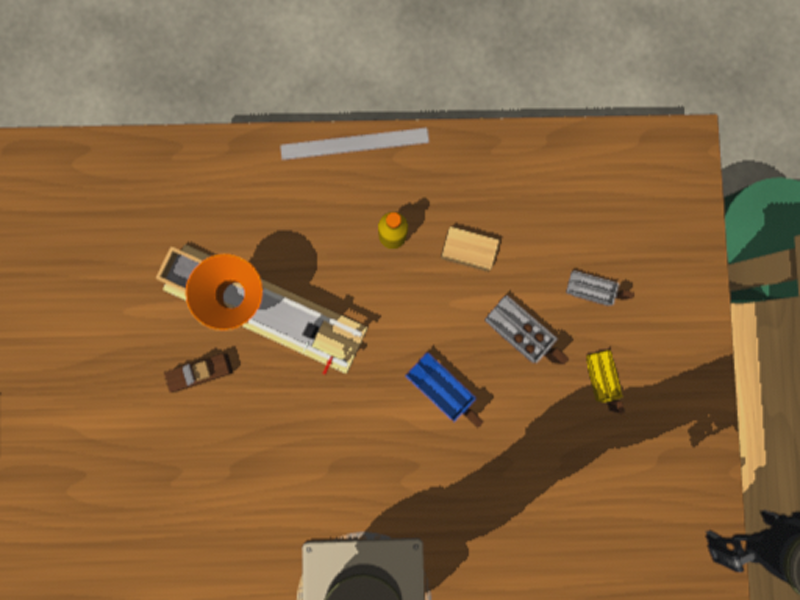

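View pics/side0.png

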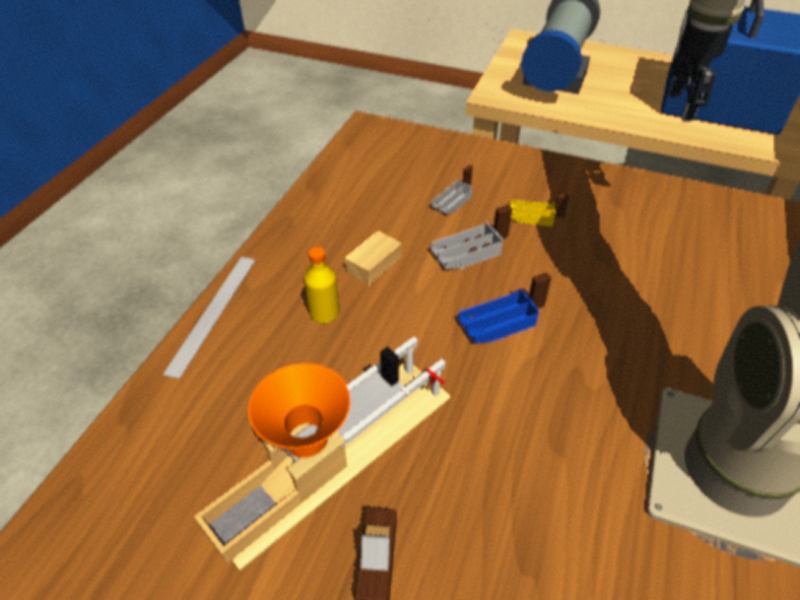

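Both views show the same things. In the top view (800x600 scale), the scoop-like objects are:
- large steel scoop with 4 dark knobs at (522,328)
- small steel scoop at (593,287)
- blue scoop at (440,385)
- yellow scoop at (604,377)

I choose the large steel one. The feeder's funnel is at (225,291), the black grip at (312,331) and the red clip at (328,364). Next is a close crop to check.

Run:
```python
import cv2,numpy as np
p=np.load("pics/top0.npz")["p"][:,:,::-1]
a=p[180:240,300:380]; b=p[150:247,97:247]   # scoop x10 ; feeder x5
a=cv2.resize(a,None,fx=5,fy=5,interpolation=cv2.INTER_CUBIC);b=cv2.resize(b,None,fx=5,fy=5,interpolation=cv2.INTER_CUBIC)
s=np.load("pics/side0.npz")["p"][:,:,::-1][125:180,270:340]
s=cv2.resize(s,(380,300),interpolation=cv2.INTER_CUBIC)
c=np.zeros((600,800,3),np.uint8);c[:300,:400]=a;c[:300,410:790]=s
b=cv2.resize(p[190:250,180:240],(300,300),interpolation=cv2.INTER_CUBIC);c[300:,:300]=b
b=cv2.resize(p[150:220,97:177],(343,300),interpolation=cv2.INTER_CUBIC);c[300:,310:653]=b
cv2.imwrite("pics/crop1.png",c)
```

```text
(no output)
```

View pics/crop1.png

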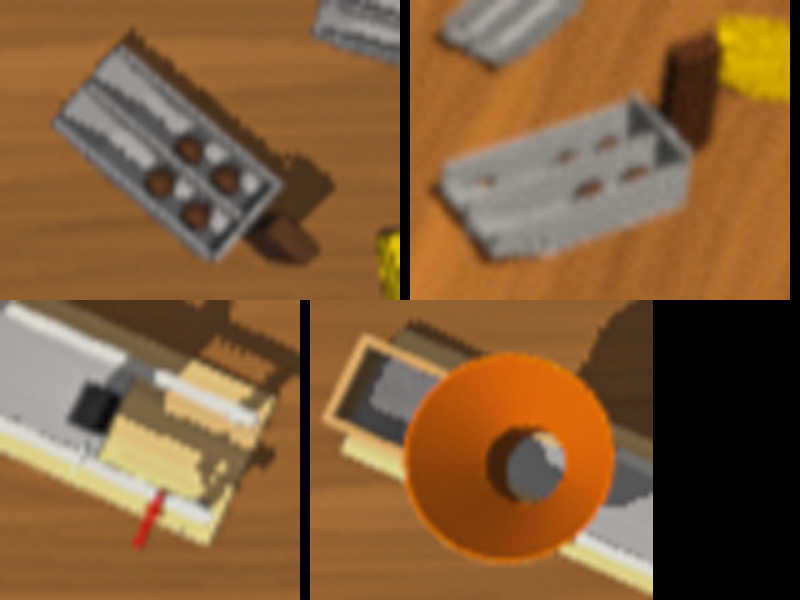

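```bash
cat > h.py <<'E'
import numpy as np,cv2
from scipy.spatial.transform import Rotation as Ro
def load(n): return np.load(f"pics/{n}.npz")
def ray(n,u,v,z):
    d=load(n);c=-d["R"].T@d["t"];r=d["R"].T@np.linalg.solve(d["K"],[u,v,1.]);return c+r*(z-c[2])/r[2]
def cloud(n):
    d=load(n);D=d["d"];v,u=np.indices(D.shape);X=np.stack([(u-d["K"][0,2])/d["K"][0,0]*D,(v-d["K"][1,2])/d["K"][1,1]*D,D],-1)
    return (X-d["t"])@d["R"],d["p"],D>0
E
python3 - <<'E'
from h import *
for nm,u,v,z in [("rearR",356.4,216.6,.033),("rearL",342.6,232.4,.033),("lipa",324.4,188.4,.018),("lipb",311,204.4,.018),("griptop",358,228,.09),
 ("gategrip",199,211,.145),("clip_in",212,228.6,.089),("clip_out",207.6,239.4,.089),("funnel",143.6,186.6,.175)]: print(nm,ray("top0",u,v,z).round(4))
for n in("top0","side0"):
    X,p,ok=cloud(n);p=p.astype(int)
    def rep(nm,m):
        P=X[m&ok]
        if len(P): 
            x0=P[:,:2].mean(0);ev,V=np.linalg.eigh(np.cov((P[:,:2]-x0).T)) if len(P)>2 else(0,0);print(n,nm,len(P),P.mean(0).round(4),P.min(0).round(4),P.max(0).round(4),"dir",np.degrees(np.arctan2(V[1,1],V[0,1])).round(1))
    near=lambda c,r:np.hypot(X[...,0]-c[0],X[...,1]-c[1])<r
    S=ray("top0",358,228,.09)
    rep("sgrip>.07",near(S,.05)&(X[...,2]>.07)&(X[...,2]<.1)&(p[...,0]<140))
    rep("sgrip .03-.09",near(S,.05)&(X[...,2]>.04)&(X[...,2]<.1)&(p[...,0]<140)&(p[...,2]<60))
    rep("red",(p[...,0]>150)&(p[...,1]<60)&(p[...,2]<60)&(X[...,2]>.07)&(X[...,2]<.1))
    G=ray("top0",199,211,.145)
    rep("ggrip",near(G,.04)&(p.max(-1)<60)&(X[...,2]>.1))
    rep("ggriptop",near(G,.04)&(p.max(-1)<60)&(X[...,2]>.138))
    rep("rim",(p[...,0]>150)&(p[...,2]<60)&(X[...,2]>.168)&(X[...,2]<.185)&near(ray("top0",143.6,186.6,.175),.1))
    rep("tube",near(ray("top0",143.6,186.6,.175),.02)&(X[...,2]<.12))
    rep("glue",(p[...,0]>120)&(p[...,2]<60)&(X[...,2]>.02)&near(ray("top0",252,146,.1),.05))
    S=ray("top0",330,210,.0)
    rep("scoop",near(S,.07)&(X[...,2]>.012)&(X[...,2]<.05)&(abs(p[...,0]-p[...,2])<40))
E
```

```text
rearR [ 0.4927 -0.3861  0.033 ]
rearL [ 0.4461 -0.3421  0.033 ]
lipa [ 0.582  -0.2953  0.018 ]
lipb [ 0.5337 -0.2521  0.018 ]
griptop [ 0.4591 -0.3731  0.09  ]
gategrip [0.5171 0.0757 0.145 ]
clip_in [0.4679 0.0462 0.089 ]
clip_out [0.4375 0.0593 0.089 ]
funnel [0.5843 0.2179 0.175 ]
top0 sgrip>.07 78 [ 0.4615 -0.3721  0.0869] [ 0.4472 -0.3886  0.0705] [ 0.4766 -0.3581  0.0941] dir -136.4
top0 sgrip .03-.09 101 [ 0.4612 -0.3708  0.0801] [ 0.4466 -0.3886  0.0425] [ 0.4767 -0.3581  0.0941] dir -136.4
top0 red 13 [0.4505 0.0554 0.0897] [0.4414 0.0485 0.0856] [0.4612 0.061  0.0962] dir 152.2
top0 ggrip 52 [0.5168 0.0773 0.1371] [0.5063 0.069  0.1005] [0.5281 0.0867 0.1499] dir 149.5
top0 ggriptop 37 [0.5172 0.0789 0.1441] [0.5063 0.0703 0.1384] [0.5281 0.0867 0.1499] dir 152.1
top0 rim 349 [0.5948 0.2166 0.1727] [0.5218 0.1557 0.168 ] [0.6504 0.2848 0.1795] dir 49.9
top0 tube 102 [0.5868 0.2225 0.0816] [0.5684 0.2093 0.0763] [0.604  0.2362 0.0918] dir 157.4
top0 glue 279 [ 0.7014 -0.0666  0.1099] [ 0.6815 -0.0943  0.021 ] [ 0.7368 -0.0444  0.1539] dir -145.4
top0 scoop 414 [ 0.5141 -0.31
[... 270 characters left out ...]
564  0.0924] dir -142.0
side0 red 15 [0.4512 0.0577 0.089 ] [0.4397 0.0525 0.0824] [0.4605 0.0638 0.0913] dir 154.0
side0 ggrip 163 [0.5155 0.0864 0.129 ] [0.5035 0.0735 0.1006] [0.5292 0.0934 0.1481] dir 166.6
side0 ggriptop 58 [0.5161 0.0844 0.1443] [0.5044 0.0735 0.1387] [0.5278 0.0919 0.1481] dir 156.4
side0 rim 704 [0.597  0.2099 0.1728] [0.5208 0.1542 0.168 ] [0.65   0.2842 0.1784] dir 51.4
side0 tube 55 [0.5945 0.2079 0.0841] [0.581  0.1993 0.0794] [0.6043 0.217  0.0922] dir -145.3
side0 glue 695 [ 0.7001 -0.0584  0.0875] [ 0.6795 -0.0933  0.0202] [ 0.7345 -0.0416  0.1543] dir -144.1
side0 scoop 651 [ 0.5109 -0.3165  0.0238] [ 0.4513 -0.3814  0.0121] [ 0.5784 -0.2484  0.0496] dir 48.2
```

```bash
cat >> h.py <<'E'
from workcell import manip
pz=manip.pinch_z
def down(yaw):  # tool R, pointing down, tool x (jaws) along azimuth yaw (rad)
    x=np.array([np.cos(yaw),np.sin(yaw),0]);y=np.array([0,0,-1.]);return np.stack([x,y,np.cross(x,y)],1)
def now():
    o=manip.get_obs();return np.array(o["position"]),Ro.from_quat(o["ee_rot"]).as_matrix(),o
def go(g,R):  # g: grasp point world; prints offset/turn in pendant units
    p,R0,o=now();off=R0.T@(np.array(g)+pz*R[:,1]-p)/.2;tr=Ro.from_matrix(R0.T@R).as_rotvec()/np.radians(45)
    print("offset",off.round(3),"turn",tr.round(3))
SY=np.radians(45.6);SG=np.array([.4592,-.3740,.068])
def st():
    p,R,o=now();print("t",o["clock"],"grasp",(p-pz*R[:,1]).round(4),"x",R[:,0].round(3),"y",R[:,1].round(3),"j",o["joint_pos"].round(2),"F",o["ft_force"].round(1),"w",round(o["grip_width"],3))
E
python3 - <<'E'
from h import *
st()
for s in(90,-90):
    go(SG+[0,0,.09],down(SY+np.radians(s)))
E
```

```text
t 0.1 grasp [ 0.1922 -0.5944  0.2493] x [ 0.308 -0.951 -0.001] y [-0.     0.001 -1.   ] j [ 1.24  0.33 -0.06  1.46  0.02  1.35 -0.09] F [-0.4 -0.2 -0.5] w 1.0
offset [-0.637  0.457  1.609] turn [ 2.000e-03  3.385e+00 -0.000e+00]
offset [-0.637  0.457  1.609] turn [-0.    -0.615 -0.002]
```

```bash
python3 -m pendant '{"offset":[[-0.1,0,0.3],[-0.2,0,0.6],[-0.3,0.1,0.8],[-0.32,0.2,0.8],[-0.32,0.2,0.8]],"turn":[[0,-0.15,0],[0,-0.3,0],[0,-0.45,0],[0,-0.6,0],[0,-0.615,0]]}' 100 60
python3 - <<'E'
from h import *
st();go(SG+[0,0,.09],down(SY-np.pi/2))
E
```

```text
clock: 0.72
position: [0.3242, -0.4831, 0.1891]
ee_rot: [-0.654, 0.268, -0.266, 0.656]
ft_force: [-1.9, 0.3, -0.1]
grip_width: 1.007
t 0.725 grasp [ 0.3242 -0.4832  0.2078] x [ 0.715 -0.699 -0.004] y [-0.002  0.004 -1.   ] j [ 1.09  0.28 -0.22  1.62  0.06  1.25  0.08] F [-1.9  0.3 -0.1] w 1.007
offset [0.102 0.249 0.862] turn [-0.001  0.001 -0.006]
```

```bash
python3 -m pendant '{"offset":[[0.05,0.1,0.3],[0.1,0.2,0.6],[0.1,0.25,0.86],[0.1,0.25,0.86],[0.1,0.25,0.86]],"turn":[[0,0,0],[0,0,0],[0,0,0],[0,0,0],[0,0,0]]}'
python3 - <<'E'
from h import *
st();p,R,o=now()
im,d=manip.camera("wrist");m=manip.camera_model("wrist");T=m["tool_from_camera"]
Rc=(R@T[:3,:3]).T;c=p+R@T[:3,3]
np.savez("pics/w1.npz",p=im,d=d,K=m["intrinsics"],R=Rc,t=-Rc@c)
cv2.imwrite("pics/w1.png",im[:,:,::-1])
E
```

```text
clock: 1.35
position: [0.4581, -0.3754, 0.1398]
ee_rot: [-0.654, 0.269, -0.267, 0.655]
ft_force: [-0.9, 0.1, 0.0]
grip_width: 1.003
t 1.35 grasp [ 0.4581 -0.3754  0.1585] x [ 0.713 -0.701 -0.004] y [-0.003  0.003 -1.   ] j [ 0.86  0.35 -0.31  1.65  0.11  1.17 -0.25] F [-0.9  0.1  0. ] w 1.003
```

View pics/w1.png

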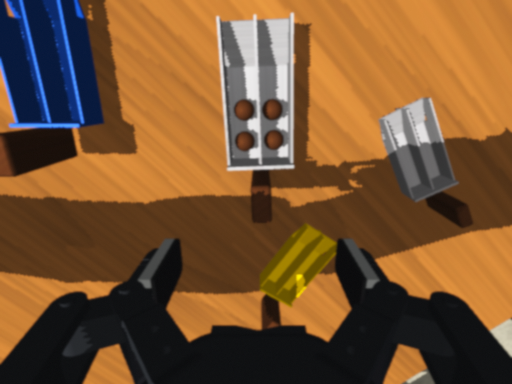

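Wrist view: the large steel scoop with its four knobs is centred at (258,95). Its brown grip runs (262,172) to (262,222), nicely aligned. Yellow and small steel stay clear.

Run:
```python
from h import *
X,p,ok=cloud("w1");m=np.zeros(ok.shape,bool);m[165:230,245:280]=1
m&=ok&(p[...,0]<110)
P=X[m&(X[...,2]>.084)];print(len(P),P.mean(0),P.min(0),P.max(0))
R=load("w1")["R"];f=np.array([np.cos(SY),np.sin(SY)]);l=np.array([-f[1],f[0]])
print("along f",(P[:,:2]@f).min(),(P[:,:2]@f).max(),"lat",(P[:,:2]@l).min(),(P[:,:2]@l).max(),"SG",SG[:2]@f,SG[:2]@l)
a,b=ray("w1",218,17,.018),ray("w1",293,14,.018);c,d=ray("w1",229,168,.033),ray("w1",294,166,.033);e=(a+b-c-d)/2;print(a,b,c,d,np.degrees(np.arctan2(e[1],e[0])),((c+d)/2)[:2]@l,((c+d)/2)[:2]@f)
go(SG+[0,0,.03],down(SY-np.pi/2));go(SG,down(SY-np.pi/2))
```

```text
747 [ 0.46388808 -0.3753901   0.08882121] [ 0.44831953 -0.3912587   0.08404375] [ 0.47824191 -0.36067135  0.09114754]
along f 0.04000913988817617 0.07138293277456659 lat -0.6018275569636437 -0.5860484198900902 SG 0.05407262378106893 -0.589759943839382
[ 0.53787324 -0.2475033   0.018     ] [ 0.58502087 -0.29087032  0.018     ] [ 0.45191502 -0.34415734  0.033     ] [ 0.49746252 -0.38617158  0.033     ] 47.88822767711038 -0.5946443445051369 0.07122229875447557
offset [-0.     0.302  0.012] turn [-0.    -0.004 -0.005]
offset [0.    0.452 0.012] turn [-0.    -0.004 -0.005]
```

```bash
sed -i 's/^SY=.*/SY=np.radians(47);SG=np.array([.4625,-.3752,.068])/' h.py
python3 - <<'E'
from h import *
go(SG+[0,0,.03],down(SY-np.pi/2));go(SG,down(SY-np.pi/2))
E
```

```text
offset [0.016 0.302 0.019] turn [-0.    -0.035 -0.005]
offset [0.016 0.452 0.019] turn [-0.    -0.035 -0.005]
```

```bash
python3 -m pendant '{"offset":[[0.016,0.15,0.019],[0.016,0.3,0.019],[0.016,0.42,0.019],[0.016,0.452,0.019],[0.016,0.452,0.019]],"turn":[[0,-0.035,0],[0,-0.035,0],[0,-0.035,0],[0,-0.035,0],[0,-0.035,0]]}' 100 && python3 -m pendant '{"offset":[[0,0,0],[0,0,0],[0,0,0],[0,0,0],[0,0,0],[0,0,0],[0,0,0],[0,0,0]],"turn":[[0,0,0],[0,0,0],[0,0,0],[0,0,0],[0,0,0],[0,0,0],[0,0,0],[0,0,0]]}' 0 60
python3 - <<'E'
from h import *
st()
E
```

```text
clock: 2.02
position: [0.4619, -0.3763, 0.05]
ee_rot: [-0.657, 0.261, -0.259, 0.658]
ft_force: [0.0, -0.2, 0.2]
grip_width: 0.998
clock: 3.02
position: [0.4619, -0.3763, 0.0501]
ee_rot: [-0.657, 0.261, -0.259, 0.658]
ft_force: [-2.4, 0.8, 3.5]
grip_width: 0.183
t 3.025 grasp [ 0.462  -0.3763  0.0688] x [ 0.73  -0.684 -0.003] y [-0.002  0.002 -1.   ] j [ 0.85  0.45 -0.3   1.71  0.15  1.   -0.26] F [-2.4  0.8  3.5] w 0.183
```

```bash
cat >> h.py <<'E'
FC=np.array([.5855,.219,.175])
def pour(phi,th,back,up):  # degrees, m
    a=np.radians(phi);f=np.array([np.cos(a),np.sin(a),0]);y=np.array([-f[1],f[0],0])
    Q=Ro.from_rotvec(y*np.radians(th)).as_matrix();S=Q@np.stack([f,y,[0,0,1.]],1)
    lip=FC-back*f+[0,0,up]
    return lip+S@np.array([-.143,0,.051]),Q@down(a-np.pi/2)
E
python3 -m pendant '{"offset":[[0,-0.02,0],[0,-0.1,0],[0,-0.25,0],[0,-0.4,0],[0,-0.55,0],[0,-0.7,0],[0,-0.85,0],[0,-0.97,0],[0,-1,0],[0,-1,0]],"turn":[[0,0,0],[0,0,0],[0,0,0],[0,0,0],[0,0,0],[0,0,0],[0,0,0],[0,0,0],[0,0,0],[0,0,0]]}' 0 100
python3 - <<'E'
from h import *
st();print(pour(150,0,.035,.05)[0]);go([.56,-.26,.276],down(np.radians(77-90)))
im,d=manip.camera("wrist");cv2.imwrite("pics/w2.png",im[:,:,::-1])
E
```

```text
clock: 4.28
position: [0.4623, -0.3766, 0.2501]
ee_rot: [-0.657, 0.261, -0.259, 0.658]
ft_force: [-0.1, -0.5, -2.8]
grip_width: 0.176
t 4.275 grasp [ 0.4624 -0.3766  0.2688] x [ 0.73  -0.684 -0.003] y [-0.002  0.002 -1.   ] j [ 0.86  0.28 -0.32  1.5   0.09  1.38 -0.21] F [-0.1 -0.5 -2.8] w 0.176
[0.73965252 0.13       0.276     ]
offset [-0.042 -0.036  0.759] turn [-0.001 -0.669 -0.004]
```

View pics/w2.png

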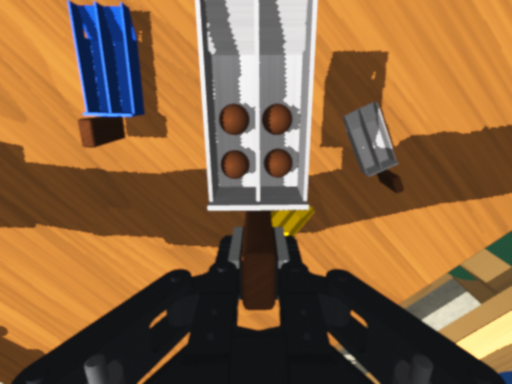

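The scoop is held squarely and level, with all four knobs in the rear at (235..277, 118..163). Next I carry it to the funnel.

```bash
python3 -m pendant '{"offset":[[0,-0.01,0.03],[0,-0.02,0.1],[-0.01,-0.04,0.2],[-0.02,-0.04,0.32],[-0.03,-0.04,0.45],[-0.04,-0.04,0.58],[-0.04,-0.04,0.7],[-0.04,-0.04,0.76],[-0.04,-0.04,0.76]],"turn":[[0,-0.03,0],[0,-0.09,0],[0,-0.18,0],[0,-0.28,0],[0,-0.39,0],[0,-0.5,0],[0,-0.6,0],[0,-0.67,0],[0,-0.67,0]]}'
python3 - <<'E'
from h import *
st();go([.66,-.08,.276],down(np.radians(112-90)))
E
```

```text
clock: 5.45
position: [0.5607, -0.2594, 0.2571]
ee_rot: [-0.702, 0.081, -0.078, 0.704]
ft_force: [-0.5, -1.0, -1.0]
grip_width: 0.175
t 5.45 grasp [ 0.5608 -0.2595  0.2758] x [ 0.975 -0.223 -0.004] y [-0.003  0.003 -1.   ] j [ 0.71  0.34 -0.46  1.42  0.15  1.42  0.03] F [-0.5 -1.  -1. ] w 0.175
offset [0.284 0.    0.985] turn [-0.004 -0.775 -0.004]
```

```bash
python3 -m pendant '{"offset":[[0.01,0,0.03],[0.03,0,0.11],[0.07,0,0.23],[0.11,0,0.37],[0.15,0,0.51],[0.19,0,0.65],[0.23,0,0.79],[0.26,0,0.92],[0.28,0,0.98],[0.28,0,0.98]],"turn":[[0,-0.02,0],[0,-0.08,0],[0,-0.17,0],[0,-0.28,0],[0,-0.4,0],[0,-0.52,0],[0,-0.64,0],[0,-0.73,0],[0,-0.78,0],[0,-0.78,0]]}'
python3 - <<'E'
from h import *
st();go(*pour(150,0,.035,.05))
E
```

```text
clock: 6.7
position: [0.6592, -0.0797, 0.2571]
ee_rot: [-0.692, -0.136, 0.138, 0.695]
ft_force: [-0.7, -0.3, -3.2]
grip_width: 0.174
t 6.7 grasp [ 0.6593 -0.0798  0.2758] x [ 0.925  0.38  -0.002] y [-0.004  0.003 -1.   ] j [ 0.47  0.48 -0.61  1.27  0.26  1.47  0.28] F [-0.7 -0.3 -3.2] w 0.174
offset [0.771 0.001 0.817] turn [-0.007 -0.837 -0.001]
```

```bash
python3 -m pendant '{"offset":[[0.02,0,0.03],[0.08,0,0.09],[0.17,0,0.19],[0.28,0,0.31],[0.39,0,0.43],[0.5,0,0.55],[0.61,0,0.66],[0.71,0,0.76],[0.77,0,0.81],[0.77,0,0.82],[0.77,0,0.82]],"turn":[[0,-0.02,0],[0,-0.08,0],[0,-0.17,0],[0,-0.28,0],[0,-0.4,0],[0,-0.52,0],[0,-0.64,0],[0,-0.74,0],[0,-0.82,0],[0,-0.84,0],[0,-0.84,0]]}'
python3 - <<'E'
from h import *
st();p,R,o=now();P=p-pz*R[:,1]
for a in((150,0,.035,.05),(150,20,.035,.035),(150,40,.035,.03),(150,70,.03,.025)): go(*pour(*a))
p,d=manip.camera("side");cv2.imwrite("pics/s2.png",cv2.resize(p[100:340,80:400,::-1],(800,600)))
E
```

```text
clock: 8.07
position: [0.7392, 0.1309, 0.2575]
ee_rot: [-0.61, -0.354, 0.355, 0.614]
ft_force: [-0.6, -0.5, -0.7]
grip_width: 0.174
t 8.075 grasp [0.7392 0.1308 0.2762] x [0.498 0.867 0.001] y [-0.004  0.004 -1.   ] j [ 0.13  0.71 -0.71  0.96  0.44  1.6   0.61] F [-0.6 -0.5 -0.7] w 0.174
offset [-0.003  0.001 -0.004] turn [-0.006  0.004  0.001]
offset [-0.002 -0.158  0.095] turn [-0.451  0.003  0.002]
offset [-0.001 -0.319  0.268] turn [-0.895  0.003  0.003]
offset [-0.    -0.436  0.645] turn [-1.562  0.002  0.004]
```

View pics/s2.png

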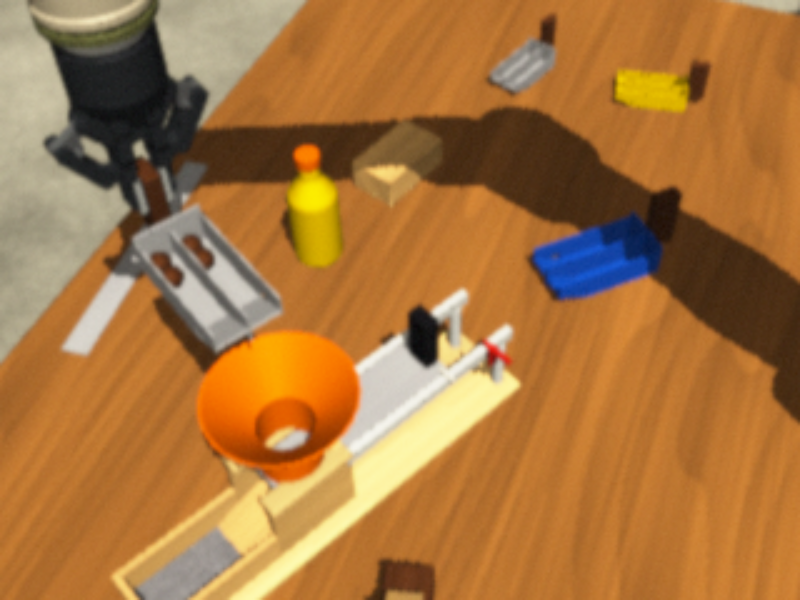

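The lip at (245,330) is above the funnel's far edge and points at its centre (280,400), so I tip now.

```bash
python3 -m pendant '{"offset":[[0,-0.04,0.015],[0,-0.08,0.035],[0,-0.12,0.065],[0,-0.158,0.095],[0,-0.2,0.13],[0,-0.24,0.175],[0,-0.28,0.22],[0,-0.319,0.268],[0,-0.319,0.268],[0,-0.319,0.268]],"turn":[[-0.11,0,0],[-0.225,0,0],[-0.34,0,0],[-0.45,0,0],[-0.56,0,0],[-0.67,0,0],[-0.785,0,0],[-0.895,0,0],[-0.895,0,0],[-0.895,0,0]]}'
python3 - <<'E'
from h import *
st()
for a in((150,50,.034,.028),(150,60,.032,.025),(150,72,.03,.025)): go(*pour(*a))
E
```

```text
clock: 9.38
position: [0.6935, 0.1553, 0.322]
ee_rot: [0.785, 0.453, -0.211, -0.367]
ft_force: [0.3, 0.1, -1.4]
grip_width: 0.175
t 9.375 grasp [0.6831 0.1613 0.3364] x [0.5   0.866 0.001] y [ 0.556 -0.321 -0.767] j [-0.    0.27 -0.67  1.57  0.88  1.18  0.14] F [ 0.3  0.1 -1.4] w 0.175
offset [ 0.006 -0.121  0.057] turn [-0.223 -0.001  0.001]
offset [ 0.006 -0.229  0.133] turn [-0.445 -0.001  0.001]
offset [ 0.006 -0.355  0.237] turn [-0.712 -0.001  0.   ]
```

```bash
python3 -m pendant '{"offset":[[0,-0.06,0.028],[0,-0.12,0.057],[0,-0.175,0.095],[0,-0.23,0.133],[0,-0.29,0.185],[0,-0.355,0.237],[0,-0.355,0.237],[0,-0.355,0.237],[0,-0.355,0.237]],"turn":[[-0.11,0,0],[-0.223,0,0],[-0.335,0,0],[-0.445,0,0],[-0.58,0,0],[-0.712,0,0],[-0.712,0,0],[-0.712,0,0],[-0.712,0,0]]}'
python3 - <<'E'
from h import *
st()
go(*pour(150,20,.035,.06)); go(*pour(150,35,.035,.06))
p,d=manip.camera("side");q,d=manip.camera("top")
cv2.imwrite("pics/s3.png",np.hstack([cv2.resize(p[130:310,80:280,::-1],(500,450)),cv2.resize(q[130:250,90:170,::-1],(300,450))]))
E
```

```text
clock: 10.5
position: [0.6235, 0.195, 0.3467]
ee_rot: [0.856, 0.493, -0.077, -0.137]
ft_force: [-0.1, -0.4, -1.3]
grip_width: 0.175
t 10.5 grasp [0.6081 0.2039 0.3525] x [0.503 0.864 0.002] y [ 0.822 -0.477 -0.31 ] j [-0.27  0.22 -0.69  1.91  1.46  1.41 -0.49] F [-0.1 -0.4 -1.3] w 0.175
offset [ 0.011  0.589 -0.022] turn [ 1.154e+00 -5.000e-03 -1.000e-03]
offset [ 0.01   0.427 -0.122] turn [ 0.821 -0.005 -0.002]
```

View pics/s3.png

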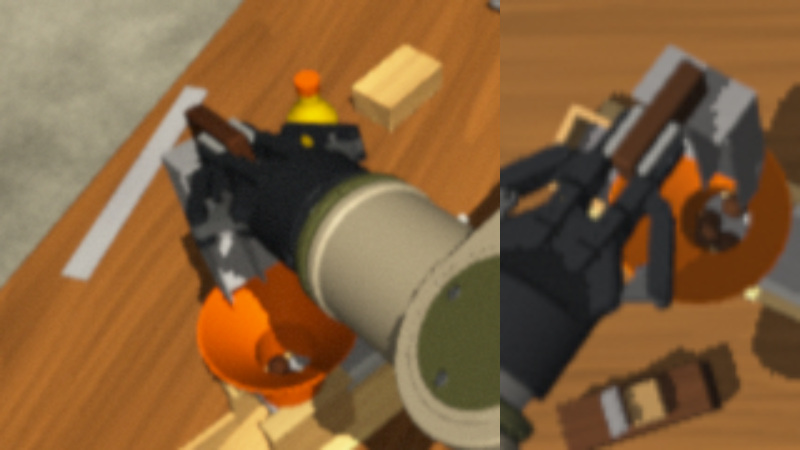

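```bash
python3 -m pendant '{"offset":[[0,0,0],[0,0,0],[0,0.04,-0.03],[0,0.1,-0.06],[0,0.16,-0.09],[0,0.24,-0.11],[0,0.31,-0.12],[0,0.38,-0.12],[0,0.427,-0.122],[0,0.427,-0.122]],"turn":[[0,0,0],[0,0,0],[0.1,0,0],[0.22,0,0],[0.34,0,0],[0.48,0,0],[0.6,0,0],[0.73,0,0],[0.821,0,0],[0.821,0,0]]}'
python3 - <<'E'
from h import *
st()
go(*pour(150,0,.05,.06))
E
```

```text
clock: 11.85
position: [0.701, 0.1487, 0.3433]
ee_rot: [0.769, 0.442, -0.229, -0.401]
ft_force: [-0.1, -0.0, -1.3]
grip_width: 0.176
t 11.85 grasp [0.6917 0.1541 0.3586] x [0.505 0.863 0.002] y [ 0.496 -0.289 -0.819] j [ 0.01  0.29 -0.65  1.47  0.77  1.24  0.26] F [-0.1 -0.  -1.3] w 0.176
offset [ 0.017  0.477 -0.019] turn [ 0.779 -0.008  0.   ]
```

```bash
python3 -m pendant '{"offset":[[0,0.1,0],[0,0.2,-0.01],[0,0.32,-0.01],[0,0.42,-0.02],[0.017,0.477,-0.02],[0.017,0.477,-0.02],[0.017,0.477,-0.02]],"turn":[[0.13,0,0],[0.28,0,0],[0.45,0,0],[0.62,0,0],[0.779,-0.008,0],[0.779,-0.008,0],[0.779,-0.008,0]]}'
python3 - <<'E'
from h import *
st()
go([.66,-.08,.286],down(np.radians(112-90)))
p,_=manip.camera("side");q,_=manip.camera("top");w,_=manip.camera("wrist")
c=np.zeros((600,800,3),np.uint8)
c[:300,:400]=cv2.resize(w[:288,64:448,::-1],(400,300));c[:300,400:]=cv2.resize(p[200:320,110:270,::-1],(400,300))
c[300:,:400]=cv2.resize(q[150:225,95:195,::-1],(400,300),interpolation=cv2.INTER_CUBIC)
cv2.imwrite("pics/c4.png",c)
E
```

```text
clock: 12.72
position: [0.7522, 0.1242, 0.2677]
ee_rot: [0.612, 0.354, -0.354, -0.612]
ft_force: [0.0, 0.2, -0.8]
grip_width: 0.174
t 12.725 grasp [0.7522 0.1242 0.2864] x [0.499 0.867 0.   ] y [ 0.001 -0.001 -1.   ] j [ 0.09  0.72 -0.66  0.9   0.42  1.62  0.64] F [ 0.   0.2 -0.8] w 0.174
offset [-1.115  0.002 -0.109] turn [0.002 0.847 0.001]
```

View pics/c4.png

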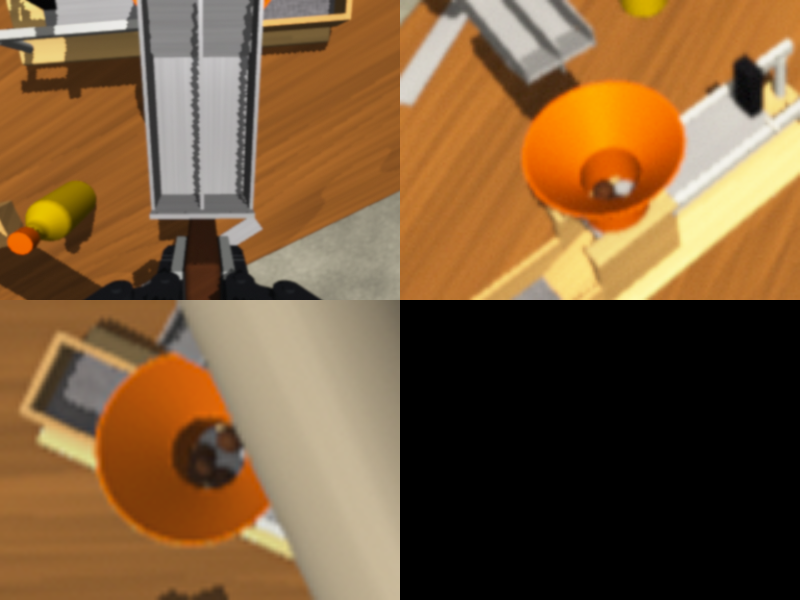

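The scoop is empty and the knobs are in the tube at (605,185) and (215,445). I carry the scoop back to its old spot.

```bash
python3 -m pendant '{"offset":[[-0.08,0,-0.01],[-0.25,0,-0.03],[-0.45,0,-0.05],[-0.65,0,-0.07],[-0.85,0,-0.09],[-1,0,-0.1],[-1,0,-0.1]],"turn":[[0,0.08,0],[0,0.22,0],[0,0.38,0],[0,0.54,0],[0,0.7,0],[0,0.84,0],[0,0.84,0]]}'
python3 - <<'E'
from h import *
st();go([.55,-.24,.28],down(np.radians(80-90)))
E
```

```text
clock: 13.75
position: [0.6689, -0.0624, 0.2706]
ee_rot: [0.696, 0.137, -0.134, -0.692]
ft_force: [0.2, 0.8, -1.9]
grip_width: 0.178
t 13.75 grasp [ 0.6688 -0.0624  0.2893] x [0.927 0.375 0.003] y [ 0.005 -0.004 -1.   ] j [ 0.41  0.48 -0.57  1.24  0.25  1.49  0.25] F [ 0.2  0.8 -1.9] w 0.178
offset [-0.884  0.047 -0.6  ] turn [0.006 0.712 0.006]
```

```bash
python3 -m pendant '{"offset":[[-0.08,0,-0.05],[-0.25,0.01,-0.17],[-0.45,0.02,-0.31],[-0.65,0.03,-0.44],[-0.82,0.04,-0.55],[-0.88,0.047,-0.6],[-0.88,0.047,-0.6]],"turn":[[0,0.08,0],[0,0.22,0],[0,0.38,0],[0,0.54,0],[0,0.68,0],[0,0.71,0],[0,0.71,0]]}'
python3 - <<'E'
from h import *
st();go([.4625,-.3755,.16],down(SY-np.pi/2))
E
```

```text
clock: 14.62
position: [0.5505, -0.24, 0.2616]
ee_rot: [0.706, -0.059, 0.063, -0.703]
ft_force: [0.8, 0.1, -0.5]
grip_width: 0.173
t 14.625 grasp [ 0.5504 -0.2399  0.2803] x [ 0.985 -0.173  0.006] y [ 0.005 -0.004 -1.   ] j [ 0.68  0.29 -0.43  1.47  0.12  1.4   0.07] F [ 0.8  0.1 -0.5] w 0.173
offset [-0.32   0.602 -0.741] turn [0.002 0.735 0.008]
```

```bash
python3 -m pendant '{"offset":[[-0.03,0,-0.07],[-0.1,0.0,-0.23],[-0.18,0.05,-0.42],[-0.26,0.15,-0.6],[-0.32,0.3,-0.74],[-0.32,0.45,-0.74],[-0.32,0.58,-0.74],[-0.32,0.6,-0.74],[-0.32,0.6,-0.74]],"turn":[[0,0.07,0],[0,0.22,0],[0,0.4,0],[0,0.6,0],[0,0.735,0.008],[0,0.735,0.008],[0,0.735,0.008],[0,0.735,0.008],[0,0.735,0.008]]}'
python3 - <<'E'
from h import *
st();go([.4625,-.3755,.072],down(SY-np.pi/2));go([.4625,-.3755,.0675],down(SY-np.pi/2))
E
```

```text
clock: 15.75
position: [0.4631, -0.3751, 0.1425]
ee_rot: [0.659, -0.259, 0.259, -0.657]
ft_force: [0.4, -0.9, -1.4]
grip_width: 0.172
t 15.75 grasp [ 0.4631 -0.375   0.1612] x [ 0.731 -0.682  0.001] y [ 0.    -0.002 -1.   ] j [ 0.83  0.35 -0.27  1.64  0.1   1.17 -0.22] F [ 0.4 -0.9 -1.4] w 0.172
offset [-0.002  0.446 -0.003] turn [0.002 0.    0.002]
offset [-0.002  0.468 -0.003] turn [0.002 0.    0.002]
```

```bash
python3 -m pendant '{"offset":[[0,0.1,0],[0,0.23,0],[0,0.34,0],[0,0.4,0],[0,0.43,0],[0,0.45,0],[0,0.46,0],[0,0.46,0]],"turn":[[0,0,0],[0,0,0],[0,0,0],[0,0,0],[0,0,0],[0,0,0],[0,0,0],[0,0,0]]}'
python3 - <<'E'
from h import *
st()
E
```

```text
clock: 16.75
position: [0.4633, -0.3754, 0.0508]
ee_rot: [0.659, -0.259, 0.26, -0.657]
ft_force: [-0.4, 0.3, -0.6]
grip_width: 0.172
t 16.75 grasp [ 0.4633 -0.3753  0.0695] x [ 0.731 -0.682  0.002] y [ 0.    -0.002 -1.   ] j [ 0.82  0.44 -0.26  1.72  0.14  0.99 -0.25] F [-0.4  0.3 -0.6] w 0.172
```

```bash
python3 -m pendant '{"offset":[[0,0.005,0],[0,0.008,0],[0,0.01,0],[0,0.01,0]],"turn":[[0,0,0],[0,0,0],[0,0,0],[0,0,0]]}'
```

```text
clock: 17.25
position: [0.4634, -0.3757, 0.0501]
ee_rot: [0.659, -0.259, 0.26, -0.657]
ft_force: [-3.8, 2.3, 9.8]
grip_width: 0.171
```

```bash
python3 -m pendant '{"offset":[[0,0,0],[0,0,0],[0,0,0],[0,0,0],[0,0,0],[0,0,0],[0,-0.1,0],[0,-0.3,0],[0,-0.55,0],[0,-0.8,0],[0,-0.95,0],[0,-0.95,0]],"turn":[[0,0,0],[0,0,0],[0,0,0],[0,0,0],[0,0,0],[0,0,0],[0,0,0],[0,0,0],[0,0,0],[0,0,0],[0,0,0],[0,0,0]]}' 100 60
python3 - <<'E'
from h import *
st()
p,d=manip.camera("side");q,D=manip.camera("top")
m=manip.camera_model("top");np.savez("pics/top5.npz",p=q,d=D,K=m["intrinsics"],R=m["R"],t=m["t"])
m=manip.camera_model("side");np.savez("pics/side5.npz",p=p,d=d,K=m["intrinsics"],R=m["R"],t=m["t"])
c=np.zeros((600,800,3),np.uint8)
c[:300,:400]=cv2.resize(p[110:200,250:370,::-1],(400,300));c[:300,400:]=cv2.resize(p[220:295,230:330,::-1],(400,300),interpolation=cv2.INTER_CUBIC)
c[300:,:400]=cv2.resize(q[150:225,95:195,::-1],(400,300),interpolation=cv2.INTER_CUBIC);c[300:,400:]=cv2.resize(q[190:250,175:255,::-1],(400,300),interpolation=cv2.INTER_CUBIC)
cv2.imwrite("pics/c5.png",c)
E
```

```text
clock: 18.75
position: [0.4644, -0.3758, 0.2445]
ee_rot: [0.659, -0.256, 0.262, -0.656]
ft_force: [-0.4, 0.9, -1.0]
grip_width: 1.003
t 18.75 grasp [ 0.4643 -0.3756  0.2632] x [ 0.731 -0.682  0.009] y [ 0.006 -0.007 -1.   ] j [ 0.83  0.27 -0.28  1.52  0.08  1.35 -0.2 ] F [-0.4  0.9 -1. ] w 1.003
```

View pics/c5.png

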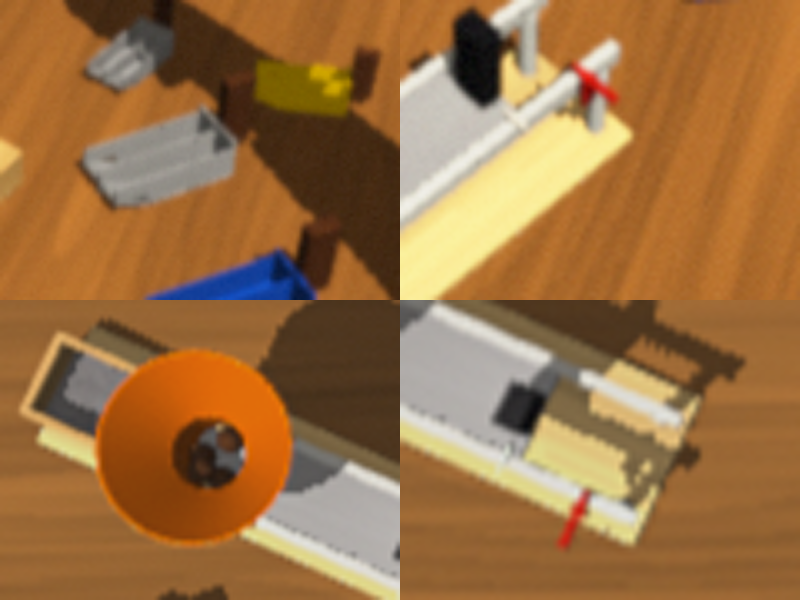

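The scoop stands empty and upright at its old spot, with the knobs in the tube. The white pointer is at top px (197,221) and side px (259,249). The clip is at top px (212,229)–(207,239) and side px (274,237)–(284,245).

```bash
cat >> h.py <<'E'
FY=np.radians(63.8);fx=np.array([np.cos(FY),np.sin(FY),0]);fy=np.array([-fx[1],fx[0],0])
GG=np.array([.5165,.0805,.120])
E
python3 - <<'E'
from h import *
for nm,n,u,v,z in(("ptr","top5",197.,221,.086),("ptr","side5",258.7,249.3,.086),("clip","top5",209.7,234,.089),("clip","side5",278.7,241,.089)):
    P=ray(n,u,v,z);print(nm,n,P.round(4),"fx",((P-FC)@fx).round(4),"fy",((P-FC)@fy).round(4))
go([.48,-.2,.27],down(np.radians(-5)))
E
```

```text
ptr top5 [0.4907 0.0891 0.086 ] fx -0.1584 fy 0.0277
ptr side5 [0.4885 0.0937 0.086 ] fx -0.1553 fy 0.0317
clip top5 [0.4527 0.053  0.089 ] fx -0.2076 fy 0.0459
clip side5 [0.4524 0.0569 0.089 ] fx -0.2042 fy 0.0479
offset [-0.535 -0.056  0.697] turn [ 0.003 -0.845  0.004]
```

```bash
python3 -m pendant '{"offset":[[-0.1,0,0.15],[-0.25,0,0.35],[-0.4,-0.02,0.55],[-0.53,-0.05,0.7],[-0.53,-0.05,0.7]],"turn":[[0,-0.2,0],[0,-0.4,0],[0,-0.6,0],[0,-0.8,0],[0,-0.845,0]]}'
python3 - <<'E'
from h import *
st();go([.49,-.06,.27],down(np.radians(30)))
E
```

```text
clock: 19.48
position: [0.4815, -0.1968, 0.2501]
ee_rot: [0.708, -0.027, 0.028, -0.706]
ft_force: [0.2, -0.8, 0.5]
grip_width: 1.001
t 19.475 grasp [ 0.4815 -0.1968  0.2688] x [ 0.997 -0.079  0.001] y [ 0.001 -0.003 -1.   ] j [ 0.73  0.12 -0.46  1.69  0.06  1.34  0.18] F [ 0.2 -0.8  0.5] w 1.001
offset [-0.012 -0.008  0.685] turn [ 0.004 -0.767  0.001]
```

```bash
python3 -m pendant '{"offset":[[0,0,0.2],[0,0,0.45],[-0.01,0,0.65],[-0.01,-0.01,0.685],[-0.01,-0.01,0.685]],"turn":[[0,-0.2,0],[0,-0.4,0],[0,-0.6,0],[0,-0.767,0],[0,-0.767,0]]}'
python3 - <<'E'
from h import *
st();go(GG+[0,0,.11],down(FY))
E
```

```text
clock: 20.1
position: [0.4901, -0.0603, 0.2512]
ee_rot: [0.684, 0.182, -0.183, -0.682]
ft_force: [0.2, -0.7, 0.6]
grip_width: 0.997
t 20.1 grasp [ 0.4901 -0.0603  0.2699] x [ 0.867  0.499 -0.001] y [ 0.    -0.003 -1.   ] j [ 0.61  0.07 -0.6   1.74  0.04  1.34  0.52] F [ 0.2 -0.7  0.6] w 0.997
offset [0.466 0.198 0.545] turn [ 0.003 -0.753 -0.002]
```

```bash
python3 -m pendant '{"offset":[[0.1,0,0.15],[0.25,0.05,0.3],[0.4,0.12,0.45],[0.466,0.198,0.545],[0.466,0.198,0.545],[0.466,0.198,0.545]],"turn":[[0,-0.2,0],[0,-0.4,0],[0,-0.6,0],[0,-0.753,0],[0,-0.753,0],[0,-0.753,0]]}'
python3 - <<'E'
from h import *
st();p,R,o=now()
im,d=manip.camera("wrist");m=manip.camera_model("wrist");T=m["tool_from_camera"]
Rc=(R@T[:3,:3]).T;c=p+R@T[:3,3]
np.savez("pics/w6.npz",p=im,d=d,K=m["intrinsics"],R=Rc,t=-Rc@c)
cv2.imwrite("pics/w6.png",cv2.resize(im[:,:,::-1],(800,600),interpolation=cv2.INTER_CUBIC))
E
```

```text
clock: 20.85
position: [0.5168, 0.0786, 0.2112]
ee_rot: [0.602, 0.371, -0.373, -0.6]
ft_force: [0.3, -0.6, 0.6]
grip_width: 1.002
t 20.85 grasp [0.5168 0.0787 0.2299] x [ 0.447  0.895 -0.003] y [-0.    -0.003 -1.   ] j [ 0.44  0.19 -0.75  1.73  0.14  1.28  0.76] F [ 0.3 -0.6  0.6] w 1.002
```

View pics/w6.png

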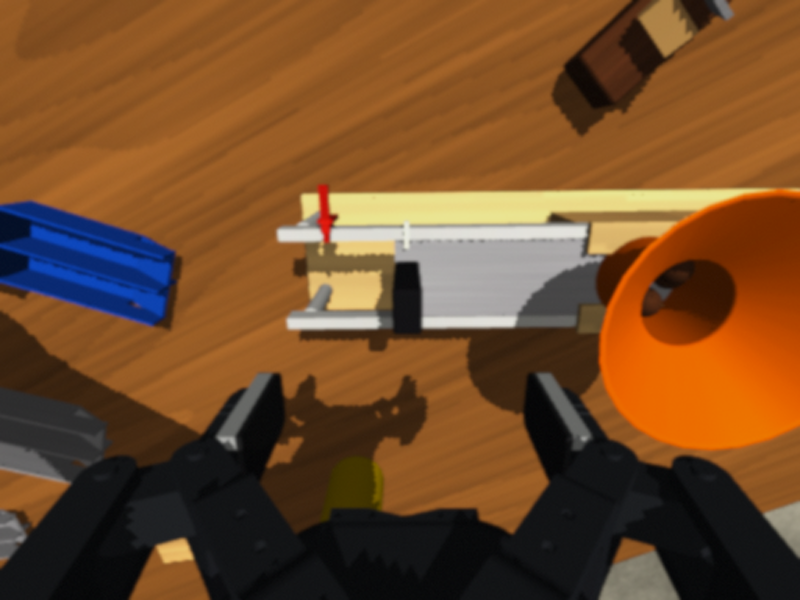

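Run:
```python
from h import *
X,p,ok=cloud("w6");p=p.astype(int)
def f(P): return np.array([(P-FC)@fx,(P-FC)@fy,P[...,2]])
def rep(n,m):
    P=X[m&ok];Q=np.stack([(P-FC)@fx,(P-FC)@fy,P[:,2]],1);print(n,len(P),"med",np.median(Q,0).round(4),"lo",np.percentile(Q,3,0).round(4),"hi",np.percentile(Q,97,0).round(4),"c",np.polyfit(Q[:,1],Q[:,0],1).round(3))
rep("red",(p[...,0]>140)&(p[...,1]<60)&(p[...,2]<60)&(X[...,2]>.08)&(X[...,2]<.1))
near=np.zeros(ok.shape,bool);near[165:218,248:275]=1
rep("gtop",near&(p.max(-1)<60)&(X[...,2]>.14))
q=p.min(-1);near[:]=0;near[142:160,254:268]=1
rep("ptr",near&(q>190)&(X[...,2]>.07))
for n,u,v,z in(("ptr",407,235,.086),("clip",325,213,.089),("gripL",394,300,.145),("gripR",420,300,.145),("gripL",395,330,.145),("gripR",421,330,.145)): print(n,f(ray("w6",u*.64,v*.64,z)).round(4))
# feeder direction from rail edge
a,b=ray("w6",300*.64,327*.64,.084),ray("w6",560*.64,327*.64,.084);print(np.degrees(np.arctan2(*(b-a)[1::-1])))
a,b=ray("w6",290*.64,227.5*.64,.084),ray("w6",580*.64,225*.64,.084);print(np.degrees(np.arctan2(*(b-a)[1::-1])))
```

```text
red 204 med [-0.2056  0.04    0.0885] lo [-0.2086 -0.0264  0.087 ] hi [0.006  0.059  0.0987] c [-2.634 -0.081]
gtop 524 med [-0.1549 -0.001   0.1442] lo [-0.1617 -0.014   0.1416] hi [-0.1482  0.0103  0.1455] c [-0.024 -0.155]
ptr 126 med [-0.1546  0.0287  0.0841] lo [-0.1606  0.0213  0.0822] hi [-0.1475  0.0355  0.088 ] c [ 0.003 -0.154]
ptr [-0.1541  0.0279  0.086 ]
clip [-0.2053  0.0426  0.089 ]
gripL [-0.1613  0.0048  0.145 ]
gripR [-0.1476  0.0047  0.145 ]
gripL [-0.161  -0.0124  0.145 ]
gripR [-0.147  -0.0125  0.145 ]
63.52685582512546
63.984690173819104
```

Wrist view: pointer at (407,235), clip at (325,213), black grip around (407,300). The pull needed is about 51 mm along feeder −x. I go down onto the grip.

```bash
echo 'GG=FC*[1,1,0]-.1548*fx-.001*fy+[0,0,.120]' >> h.py
python3 - <<'E'
from h import *
print(GG);go(GG,down(FY))
E
```

```text
[0.51805215 0.0796629  0.12      ]
offset [ 0.009  0.551 -0.002] turn [ 0.002 -0.007 -0.003]
```

```bash
python3 -m pendant '{"offset":[[0.009,0.15,0],[0.009,0.33,0],[0.009,0.47,0],[0.009,0.55,0],[0.009,0.55,0]],"turn":[[0,-0.007,0],[0,-0.007,0],[0,-0.007,0],[0,-0.007,0],[0,-0.007,0]]}' 100 && python3 -m pendant '{"offset":[[0,0,0],[0,0,0],[0,0,0],[0,0,0],[0,0,0],[0,0,0],[0,0,0],[0,0,0]],"turn":[[0,0,0],[0,0,0],[0,0,0],[0,0,0],[0,0,0],[0,0,0],[0,0,0],[0,0,0]]}' 0 80
python3 - <<'E'
from h import *
st();p,R,o=now();P=p-pz*R[:,1]
print((P-FC)@fx,(P-FC)@fy);go(P-.025*fx,R);go(P-.051*fx,R)
E
```

```text
clock: 21.52
position: [0.5176, 0.079, 0.1011]
ee_rot: [0.602, 0.372, -0.374, -0.6]
ft_force: [0.4, 0.1, 0.9]
grip_width: 1.003
clock: 22.52
position: [0.518, 0.0796, 0.1016]
ee_rot: [0.601, 0.373, -0.374, -0.6]
ft_force: [0.5, 2.6, 6.3]
grip_width: 0.178
t 22.525 grasp [0.518  0.0797 0.1203] x [ 0.442  0.897 -0.002] y [ 0.001 -0.003 -1.   ] j [ 0.4   0.31 -0.73  1.85  0.24  1.07  0.69] F [0.5 2.6 6.3] w 0.178
-0.15477994463453396 -0.0009547903402185362
offset [-0.125  0.    -0.   ] turn [0. 0. 0.]
offset [-0.255  0.001 -0.   ] turn [0. 0. 0.]
```

```bash
python3 -m pendant '{"offset":[[-0.02,0,0],[-0.06,0,0],[-0.11,0,0],[-0.16,0,0],[-0.21,0,0],[-0.245,0,0],[-0.255,0,0],[-0.255,0,0],[-0.255,0,0],[-0.255,0,0]],"turn":[[0,0,0],[0,0,0],[0,0,0],[0,0,0],[0,0,0],[0,0,0],[0,0,0],[0,0,0],[0,0,0],[0,0,0]]}'
python3 - <<'E'
from h import *
st();p,R,o=now();P=p-pz*R[:,1]
print((P-FC)@fx,(P-FC)@fy)
im,d=manip.camera("wrist");m=manip.camera_model("wrist");T=m["tool_from_camera"]
Rc=(R@T[:3,:3]).T;c=p+R@T[:3,3]
np.savez("pics/w7.npz",p=im,d=d,K=m["intrinsics"],R=Rc,t=-Rc@c)
s,_=manip.camera("side");q,_=manip.camera("top")
c=np.zeros((600,800,3),np.uint8)
c[:300,:400]=cv2.resize(im[60:210,160:360,::-1],(400,300),interpolation=cv2.INTER_CUBIC);c[:300,400:]=cv2.resize(s[230:375,115:310,::-1],(400,300),interpolation=cv2.INTER_CUBIC)
c[300:,:400]=cv2.resize(q[150:225,95:195,::-1],(400,300),interpolation=cv2.INTER_CUBIC);c[300:,400:]=cv2.resize(q[190:250,175:255,::-1],(400,300),interpolation=cv2.INTER_CUBIC)
cv2.imwrite("pics/c7.png",c)
E
```

```text
clock: 23.78
position: [0.4962, 0.0345, 0.1017]
ee_rot: [0.601, 0.374, -0.373, -0.6]
ft_force: [7.8, 5.1, -5.5]
grip_width: 0.178
t 23.775 grasp [0.4961 0.0345 0.1204] x [ 0.442  0.897 -0.   ] y [ 0.002 -0.001 -1.   ] j [ 0.49  0.25 -0.72  1.92  0.19  1.05  0.8 ] F [ 7.8  5.1 -5.5] w 0.178
-0.20498419621765035 -0.0012558779730752817
```

View pics/c7.png

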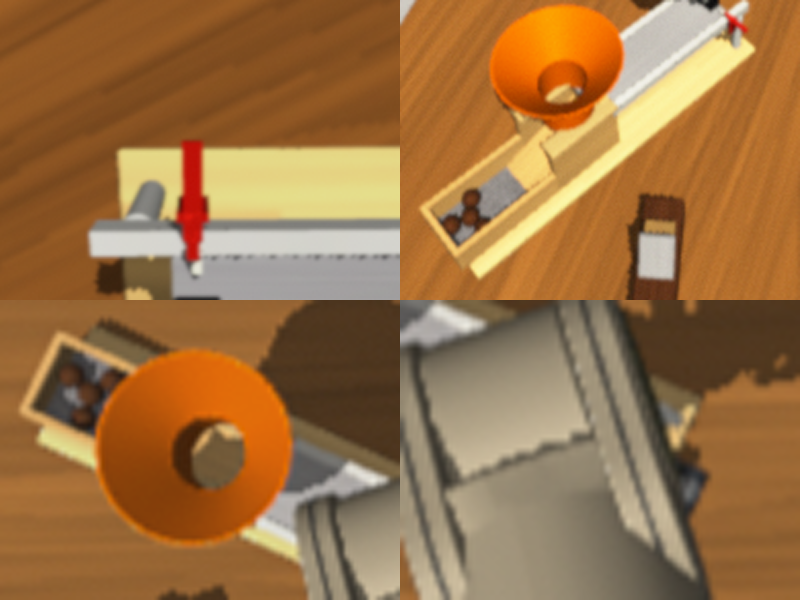

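The view shows four knobs in the tray (top crop (70..110, 375..415)) and an empty tube. The pointer at (196,268) is about 1.5 camera px short of the clip's tip at (192,250). I fine-tune that now.

```bash
python3 -m pendant '{"offset":[[-0.004,0,0],[-0.006,0,0],[-0.006,0,0],[-0.006,0,0],[-0.006,0,0],[-0.006,0,0]],"turn":[[0,0,0],[0,0,0],[0,0,0],[0,0,0],[0,0,0],[0,0,0]]}'
python3 - <<'E'
from h import *
st();p,R,o=now();P=p-pz*R[:,1]
print((P-FC)@fx)
im,d=manip.camera("wrist");m=manip.camera_model("wrist");T=m["tool_from_camera"]
Rc=(R@T[:3,:3]).T;c=p+R@T[:3,3]
np.savez("pics/w8.npz",p=im,d=d,K=m["intrinsics"],R=Rc,t=-Rc@c)
for n in("w7","w8"):
    X,q,ok=cloud(n);q=q.astype(int);F=(X-FC)@fx;G=(X-FC)@fy
    w=np.zeros(ok.shape,bool);w[125:195,240:275]=1
    r=w&(q[...,0]>130)&(q[...,1]<60)&(q[...,2]<60)
    for v in range(130,198,4):
        u=np.where(r[v])[0]
        if len(u): print(n,v,"red",u.min(),u.max(),"fx",F[v,u].mean().round(4),"fy",G[v,u].mean().round(4),"z",X[v,u,2].mean().round(4))
    pw=np.zeros(ok.shape,bool);pw[189:199,248:268]=1;pw&=(q.min(-1)>190)
    v,u=np.where(pw);print(n,"ptr",len(u),u.mean(),v.mean(),F[pw].mean().round(4),X[pw][:,2].mean().round(4))
s,_=manip.camera("side")
c=np.zeros((600,800,3),np.uint8);c[:,:400]=cv2.resize(im[140:200,238:278,::-1],(400,600),interpolation=cv2.INTER_CUBIC)
c[:300,400:]=cv2.resize(s[300:360,125:205,::-1],(400,300),interpolation=cv2.INTER_CUBIC)
cv2.imwrite("pics/c8.png",c)
E
```

```text
clock: 24.68
position: [0.4961, 0.0343, 0.1017]
ee_rot: [0.601, 0.375, -0.373, -0.6]
ft_force: [6.6, 6.8, -3.1]
grip_width: 0.177
t 24.675 grasp [0.496  0.0343 0.1204] x [0.441 0.897 0.002] y [ 0.004 -0.    -1.   ] j [ 0.5   0.24 -0.72  1.92  0.19  1.04  0.81] F [ 6.6  6.8 -3.1] w 0.177
-0.20519688688842655
w7 130 red 251 260 fx -0.2064 fy 0.0601 z 0.0873
w7 134 red 252 260 fx -0.2061 fy 0.058 z 0.0883
w7 138 red 252 259 fx -0.2064 fy 0.0557 z 0.0883
w7 142 red 252 259 fx -0.2064 fy 0.0534 z 0.0883
w7 146 red 252 259 fx -0.2064 fy 0.0511 z 0.0885
w7 150 red 252 259 fx -0.2064 fy 0.0488 z 0.0883
w7 154 red 253 259 fx -0.2061 fy 0.0464 z 0.0882
w7 158 red 251 260 fx -0.2065 fy 0.0436 z 0.0864
w7 162 red 251 262 fx -0.2059 fy 0.0412 z 0.0865
w7 166 red 249 262 fx -0.2065 fy 0.0391 z 0.0881
w7 170 red 248 262 fx -0.2068 fy 0.0367 z 0.0883
w7 174 red 251 260 fx -0.2065 fy 0.0339 z 0.0872
w7 178 red 252 259 fx -0.2065 fy 0.0317 z 0.0884
w7 182 red 254 258 fx -0.2062 fy 0.0293 z 0.0886
w7 186 red 253 258 fx -0.2065 fy 0.0264 z 0.0875
w7 ptr 18 258.6666666666667 193.72222222222223 -0.2046 0.0869
w8 130 red 252 261 fx -0.206 fy 0.0602 z 0.0878
w8 134 red 252 260 fx -0.2063 fy 0.0579 z 0.0881
w8 138 red 253 259 fx -0.2063 fy 0.0557 z 0.0884
w8 142 red 253 259 fx -0.2063 fy 0.0534 z 0.0884
w8 146 red 253 259 fx -0.2063 fy 0.051 z 0.0879
w8 150 red 253 259 fx -0.2063 fy 0.0487 z 0.0883
w8 154 red 253 259 fx -0.2063 fy 0.0463 z 0.0879
w8 158 red 252 260 fx -0.2063 fy 0.044 z 0.0886
w8 162 red 252 262 fx -0.2057 fy 0.0414 z 0.0876
w8 166 red 250 263 fx -0.2061 fy 0.0391 z 0.0882
w8 170 red 249 263 fx -0.2064 fy 0.0367 z 0.0883
w8 174 red 251 260 fx -0.2067 fy 0.0341 z 0.0879
w8 178 red 252 259 fx -0.2067 fy 0.0317 z 0.0882
w8 182 red 254 258 fx -0.2064 fy 0.0291 z 0.0882
w8 186 red 254 258 fx -0.2064 fy 0.0266 z 0.0882
w8 ptr 17 258.5882352941176 193.88235294117646 -0.2048 0.0867
```

View pics/c8.png

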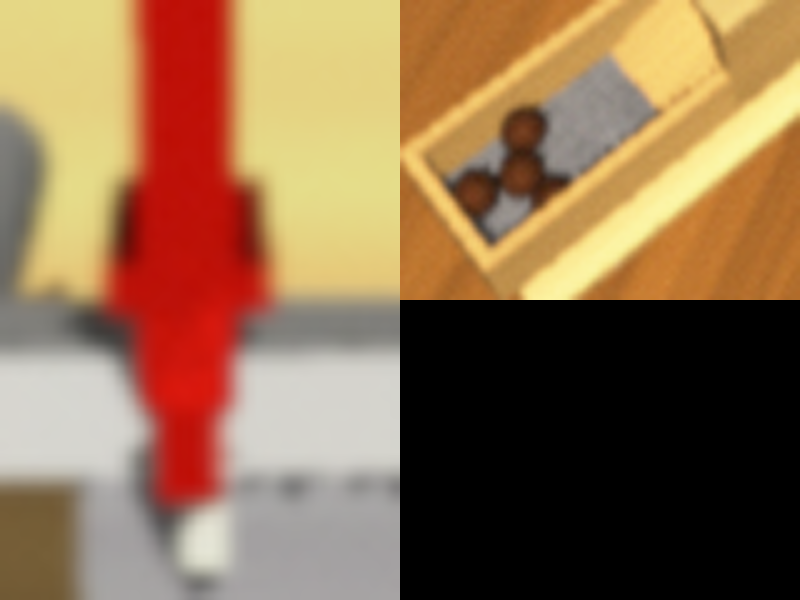

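Four knobs are visible in the tray. The pointer at (205,540) is still about 1.3 mm short of the clip's centreline at (188,·), because the arm yields slightly to the spring, so I command a bit more.

```bash
python3 -m pendant '{"offset":[[-0.006,0,0],[-0.012,0,0],[-0.012,0,0],[-0.012,0,0],[-0.012,0,0],[-0.012,0,0]],"turn":[[0,0,0],[0,0,0],[0,0,0],[0,0,0],[0,0,0],[0,0,0]]}'
python3 - <<'E'
from h import *
st();p,R,o=now();P=p-pz*R[:,1]
print((P-FC)@fx)
im,d=manip.camera("wrist");q=im.astype(int)
r=(q[...,0]>130)&(q[...,1]<60)&(q[...,2]<60)
for v in(142,150,178,182,186):
    u=np.where(r[v,240:275])[0]+240;print(v,u.mean())
w=np.zeros(r.shape,bool);w[189:199,248:268]=1;w&=q.min(-1)>190;v,u=np.where(w);print("ptr",u.mean(),u.min(),u.max(),len(u))
E
```

```text
clock: 25.52
position: [0.4954, 0.033, 0.1017]
ee_rot: [0.601, 0.376, -0.372, -0.6]
ft_force: [6.7, 7.0, -2.7]
grip_width: 0.176
t 25.525 grasp [0.4954 0.033  0.1204] x [0.441 0.898 0.003] y [ 0.005  0.001 -1.   ] j [ 0.5   0.24 -0.72  1.92  0.18  1.04  0.81] F [ 6.7  7.  -2.7] w 0.176
-0.20673261613678445
142 258.5
150 258.5
178 258.5
182 258.5
186 258.0
ptr 258.4 257 260 15
```

The pointer (258.4) and clip (258.5) columns now coincide, so I hand in while holding.

Run:
```python
from h import *
print(manip.hand_in());st()
```

```text
the job is handed in; nothing more can be done
None
the job is handed in; nothing more can be done
```

The job is handed in at 25.5 s, and the arm is still holding the gate at the red clip with all four knobs in the tray.

- **Knobs and scoop:** I picked up the large steel scoop and tipped all four knobs into the funnel with the gate shut. The wrist camera then showed the scoop empty. I stood it upright at its old spot and let go, and the pictures confirmed it standing there.
- **Gate:** I pulled it out about 52 mm. My first stop was 1–2 mm short of the clip because the arm yields slightly to the spring, so I corrected it twice. In the last check the pointer and clip columns were 258.4 and 258.5 px.
- **Tray and funnel:** After the pull, the top and side views showed four knobs in the tray and an empty tube.
- **Bystanders:** I never went near the glue bottle, the small plane or the offcut, but I did not measure their final positions.
- **Disagreement:** The pull distance came out at about 49 mm from the top and side cameras and 50.7 mm from the wrist camera. I relied on the pointer lining up with the clip in the wrist view.

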